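# Move a batch of mounting frames from the drying bar to the nitrogen tray

### The job

The purple frames on the drying bar are dry: first shut the drying air (blue lever, fully across its nozzle, against the stop), then take the orange stop collar off the bar's end and leave it in the green dish. After that slide every frame off the bar and put them all inside the white tray, none left standing on another, and only when they are all in open the nitrogen (yellow lever, fully along its nozzle, against the stop). Leave the jar, the tape roll and the tube rack where they stand.

Things in the scene. Friction and masses are not known exactly. Their poses are not given: they have to be found in the camera images.
- stand: Drying stand fixed to the bench: steel post (24 mm dia.) on a 110 x 130 x 12 mm foot with a small blue blower block on it (up to 39 mm high), carrying one horizontal steel bar of 14 mm diameter, axis 150 mm above the bench. Origin on the bench under the post; the bar runs along its +y, held in a black block (34 x 30 x 36 mm) on the post; nothing is above the bar.
- bar_end (a point): Centre of the bar's free end, 239 mm from the post axis, at bar height; axes as the stand.
- collar: Orange square stop collar, 32 x 32 mm, 16 mm thick, with a 22 mm square bore and a black thumb screw (10 mm dia., 12 mm tall) on its +z side. Origin at its centre, bore along its y. It hangs loosely on the bar next to the free end, centre 4 mm below the bar axis. 60 g.
- frame0: Purple anodised square mounting frame, 46 x 46 mm, 18 mm thick, with a 24 mm square bore; origin at its centre, bore along its y. Hangs loosely on the bar behind the collar, centre 5 mm below the bar axis, gaps of about 10 mm or more between neighbours. About 75 g. Absent in some starts.
- frame1: Purple anodised square mounting frame, 46 x 46 mm, 18 mm thick, with a 24 mm square bore; origin at its centre, bore along its y. Hangs loosely on the bar behind the collar, centre 5 mm below the bar axis, gaps of about 10 mm or more between neighbours. About 75 g. Absent in some starts.
- frame2: Purple anodised square mounting frame, 46 x 46 mm, 18 mm thick, with a 24 mm square bore; origin at its centre, bore along its y. Hangs loosely on the bar behind the collar, centre 5 mm below the bar axis, gaps of about 10 mm or more between neighbours. About 75 g. Absent in some starts.
- frame3: Purple anodised square mounting frame, 46 x 46 mm, 18 mm thick, with a 24 mm square bore; origin at its centre, bore along its y. Hangs loosely on the bar behind the collar, centre 5 mm below the bar axis, gaps of about 10 mm or more between neighbours. About 75 g. Absent in some starts.
- frame4: Purple anodised square mounting frame, 46 x 46 mm, 18 mm thick, with a 24 mm square bore; origin at its centre, bore along its y. Hangs loosely on the bar behind the collar, centre 5 mm below the bar axis, gaps of about 10 mm or more between neighbours. About 75 g. Absent in some starts.
- tray: White open purge tray fixed to the bench, 150 (x) x 250 (y) x 40 mm high, walls and floor 5 mm thick, small brass gas inlet outside its +x wall. Origin at the centre of its underside.
- dish: Loose green dish for the collar, 110 (x) x 100 (y) x 18 mm high, walls and floor 4 mm thick, 250 g. Origin at the centre of its underside.
- air_axis (a point): On the handle's vertical turning axis of the air cock, at the handle's underside, 104 mm above the bench, the cock is fixed to the bench. The point's -y axis points along the brass hose nozzle (reaches 57 mm from the axis, top of the brass 95 mm above the bench).
- air_grip (a point): Point to grip on the blue lever of the air cock (drying air): 56 mm out from the turning axis, 118 mm above the bench. The lever is a straight bar on one side of the axis, 12 mm wide, 22 mm high (104 to 126 mm above the bench), reaching 78 mm from the axis.
- air_handle (a joint): Angle of the blue air lever: 0 = shut, lever across the nozzle (along the cock's -x, hard stop); 1.571 = open, lever along the nozzle, above it (along the cock's -y, hard stop). Grows anticlockwise seen from above. About 0.1 N m of friction, stays where left.
- nitrogen_axis (a point): On the handle's vertical turning axis of the nitrogen cock, at the handle's underside, 104 mm above the bench, the cock is fixed to the bench. The point's -y axis points along the brass hose nozzle (reaches 57 mm from the axis, top of the brass 95 mm above the bench).
- nitrogen_grip (a point): Point to grip on the yellow lever of the nitrogen cock (nitrogen for the tray): 56 mm out from the turning axis, 118 mm above the bench. The lever is a straight bar on one side of the axis, 12 mm wide, 22 mm high (104 to 126 mm above the bench), reaching 78 mm from the axis.
- nitrogen_handle (a joint): Angle of the yellow nitrogen lever: 0 = shut, lever across the nozzle (along the cock's -x, hard stop); 1.571 = open, lever along the nozzle, above it (along the cock's -y, hard stop). Grows anticlockwise seen from above. About 0.1 N m of friction, stays where left.
- bottle: Amber glass jar with a blue cap, 60 mm dia., 110 mm tall; bystander. Origin under its centre.
- tape: Blue roll of tape lying flat, 54 mm dia., 20 mm high; bystander. Origin under its centre.
- rack: Green tube rack with capped tubes, 60 x 100 x 84 mm; bystander. Origin under its centre.
Not all that is in view belongs to the job. What is meant by the part that bears air_axis is not red, and is the smaller of those in its own colour.

How it is judged (in metres and radians):
On the way, in this order (a step that is already met when the one before it is completed fails the run):
1. the drying air is shut, blue lever against its stop (value of joint air_handle below 0.07 rad), for 0.2 s.
2. the collar lies in the dish, with the air shut (x of collar in the frame of dish between -0.052 and 0.052 m and y of collar in the frame of dish between -0.047 and 0.047 m and z of collar in the frame of dish between 0 and 0.032 m and linear speed of collar below 0.03 m/s and value of joint air_handle below 0.07 rad and contact force between the fingers and collar below 0.1 N), for 0.2 s.
3. every frame is in the tray and let go (x of frame0 in the frame of tray between -0.068 and 0.068 m and y of frame0 in the frame of tray between -0.118 and 0.118 m and z of frame0 in the frame of tray between 0 and 0.042 m and linear speed of each of frame0, frame1, frame2, frame3, frame4 below 0.03 m/s and x of frame1 in the frame of tray between -0.068 and 0.068 m and y of frame1 in the frame of tray between -0.118 and 0.118 m and z of frame1 in the frame of tray between 0 and 0.042 m and x of frame2 in the frame of tray between -0.068 and 0.068 m and y of frame2 in the frame of tray between -0.118 and 0.118 m and z of frame2 in the frame of tray between 0 and 0.042 m and x of frame3 in the frame of tray between -0.068 and 0.068 m and y of frame3 in the frame of tray between -0.118 and 0.118 m and z of frame3 in the frame of tray between 0 and 0.042 m and x of frame4 in the frame of tray between -0.068 and 0.068 m and y of frame4 in the frame of tray between -0.118 and 0.118 m and z of frame4 in the frame of tray between 0 and 0.042 m and contact force between the fingers and frame0 below 0.1 N and contact force between the fingers and frame1 below 0.1 N and contact force between the fingers and frame2 below 0.1 N and contact force between the fingers and frame3 below 0.1 N and contact force between the fingers and frame4 below 0.1 N), for 0.2 s.
4. the nitrogen is open, yellow lever against its stop (value of joint nitrogen_handle above 1.5 rad), for 0.2 s.
At the end, for the whole second after the job is handed in: Blue lever within 0.07 rad of shut, yellow within 0.07 rad of open; collar at rest in the green dish (centre inside the walls, under 32 mm above its underside); every frame at rest in the white tray (centre inside the walls, under 42 mm above its underside) (value of joint air_handle below 0.07 rad and value of joint nitrogen_handle above 1.5 rad and x of collar in the frame of dish between -0.052 and 0.052 m and y of collar in the frame of dish between -0.047 and 0.047 m and z of collar in the frame of dish between 0 and 0.032 m and linear speed of each of collar, frame0, frame1, frame2, frame3, frame4 below 0.03 m/s and x of frame0 in the frame of tray between -0.068 and 0.068 m and y of frame0 in the frame of tray between -0.118 and 0.118 m and z of frame0 in the frame of tray between 0 and 0.042 m and x of frame1 in the frame of tray between -0.068 and 0.068 m and y of frame1 in the frame of tray between -0.118 and 0.118 m and z of frame1 in the frame of tray between 0 and 0.042 m and x of frame2 in the frame of tray between -0.068 and 0.068 m and y of frame2 in the frame of tray between -0.118 and 0.118 m and z of frame2 in the frame of tray between 0 and 0.042 m and x of frame3 in the frame of tray between -0.068 and 0.068 m and y of frame3 in the frame of tray between -0.118 and 0.118 m and z of frame3 in the frame of tray between 0 and 0.042 m and x of frame4 in the frame of tray between -0.068 and 0.068 m and y of frame4 in the frame of tray between -0.118 and 0.118 m and z of frame4 in the frame of tray between 0 and 0.042 m); the robot touches nothing.
It fails at once if the bottle is shoved more than 30 mm or knocked over (distance of bottle from where it was at the start of the episode above 0.03 m or angle between bottle's own z axis and vertical above 0.5 rad).
It fails at once if the tape is shoved more than 30 mm or knocked over (distance of tape from where it was at the start of the episode above 0.03 m or angle between tape's own z axis and vertical above 0.5 rad).
It fails at once if the rack is shoved more than 30 mm or knocked over (distance of rack from where it was at the start of the episode above 0.03 m or angle between rack's own z axis and vertical above 0.5 rad).
Of frame0, frame1, frame2, frame3, frame4 only 3 to 5 are there at a start; the rules pass over those that are not, and their reading is None.
At some moment in a run one of dish may be knocked a few centimetres aside while the robot is not near it.
Once in a run the grip may slacken for a moment while it holds something.
It also fails if it takes over 210 s, if anything falls off the work surface, if the arm or the gripper's body presses on something with over 40 N, if the wrist force passes 120 N, or if a joint passes its speed limit or range.

### The arm

A 6-joint arm with a two-finger parallel gripper is mounted at the origin on the work surface. World frame = base frame: x ahead of the robot, y to its left, z up, the work surface at z = 0. Lengths are in m, angles in degrees, forces in N, time in s.
With the tool pointing down it reaches from about 0.35 to 0.875 m from the base axis. Payload 4.2 kg.
Tool frame: the origin (TCP) lies between the finger pads; the fingertips stand 25 mm ahead of it and the grasp point (between the pads) lies 6 mm ahead of it (r.tips_ahead is the distance from the TCP to the fingertips, in m); z points along the fingers, y is the direction in which the jaws open and shut (so a half turn about z gives the same grasp; the last joint's range is limited). The gripper opens to 87 mm and grips with 3 to 60 N. Pads are 19 mm wide; open, the fingers measure 117 mm over their backs; the gripper's body (75 mm by 190 mm) begins 51 mm behind the grasp point.
Start: joints at [77.842, 22.042, 0.453, 0, -68.411, -14.817], TCP at [0.283, 0.557, 0.248] pointing down, gripper open.
Joint ranges: [-179.83, 179.83], [-69.29, 118.12], [-61.27, 80.66], [-181.25, 117.63], [-171.15, -9.14], [-177.46, 177.46]. Speed limits (degrees/s): [159.86, 159.86, 180, 180, 180, 180].

### API

Orientations are given as a 3x3 rotation matrix whose columns are the frame's x, y, z axes.
In Python, from station import r, vision, finish_job gives the robot as it stands.
- The arm moves only by the shell command python3 -m jog 'ROWS'. ROWS is a JSON object of lists of equal length, an entry for each row: "rot": the turn, a rotation vector about the world's x, y, z in degrees, a list of three; "delta_pos": the shift along the world's x, y, z in mm, a list of three; "grip": the opening in per cent of the stroke, from 0 (shut) to 100 (fully open). A call has 1 to 10 rows; each row shifts and turns the commanded pose from where the row before left it; what a row does not reach is not made up. A row lasts 1/12 s, in which the tool goes at most 41.7 mm and 7.16 degrees, less where a joint would pass 70% of its speed; a pose out of reach is approached as far as the arm can. A call with a gripper value outside its range is refused whole. The fingers move at their own pace and stop on an object; the grip force is fixed at half the most. Time passes only in rows, so rows that do not move let the fingers close. It gives the time, the measured TCP pose, the force and the opening at its end, in the units of the state.
- r.sense(): the state, without advancing time (a new reading comes with each control period).
- vision.capture(name): name is "side" or "top" or "wrist"; returns a dict with "frame" (384x512x3 uint8, red, green, blue), "K" (3x3 intrinsics, pixels), "xyz" and "orientation" of the camera in the world. Camera axes: x right, y up, looking along -z (the intrinsics and any distortion apply to the point x, -y, -z); pixel columns grow to the right and rows downward; lengths in m; the calibration is good to about 2 mm. A picture is of the moment at which its call begins. There is no depth.
- finish_job(): hands the job in, once; it reports no verdict.
The state is a dict: "time_s": time; "joints": joint angles; "joint_velocities": joint speeds; "effort": joint torques, N m; "tcp_pos": TCP position; "ee_rot": TCP orientation; "wrist_force": force on the tool from outside, world axes, zero at the start; "moment": the same for the moment, N m; "gripper_width": opening from 0.0 (shut) to 1.0 (fully open).
Only numpy, scipy, OpenCV 4.12 (cv2) and the standard library are available. Lean on these libraries where they do the work, as an engineer would, in place of code of your own. Each camera call takes 0.05 s, during which the arm holds its last target. There are 200 camera calls.

## Working session

There is one attempt and no reset: what is moved stays moved. The work goes in short steps, Python scripts to look and compute and a shell command to move; the robot and the scene stay as the last step left them, time stands still between calls to the robot, and variables do not carry over. Pictures are saved under pics/ and viewed, about 12 in all and at most 16, crops included, and the job is handed in when it is done.

```bash
ls; mkdir -p pics; cat > h.py <<'E'
import numpy as np, cv2
from station import r, vision
def cap(n,save=None):
    c=vision.capture(n)
    if save: cv2.imwrite('pics/'+save+'.png',c['frame'][:,:,::-1])
    return c
def ray(c,u,v):
    K=np.array(c['K']);d=np.linalg.inv(K)@[u,v,1];d=np.array([d[0],-d[1],-d[2]])
    return np.array(c['xyz']),np.array(c['orientation'])@d
def plane(c,u,v,z):
    o,d=ray(c,u,v);return o+d*(z-o[2])/d[2]
def proj(c,p):
    q=np.array(c['orientation']).T@(np.array(p)-c['xyz']);q=np.array(c['K'])@[q[0],-q[1],-q[2]];return q[:2]/q[2]
E
python3 - <<'E'
from h import *
for n in('top','side','wrist'):
    c=cap(n,n+'0');print(n,c['K'],c['xyz'],c['orientation'],[k for k in c])
a=[cv2.imread(f'pics/{n}0.png') for n in('top','side')]
print(r.sense())
E
```

```text
pics
top [[491.02895      0.         255.59307439]
 [  0.         491.02895    190.67461691]
 [  0.           0.           1.        ]] [0.34659684 0.06010291 1.73064572] [[ 2.90794719e-02  9.92743549e-01 -1.16681745e-01]
 [-9.99571137e-01  2.92837861e-02  3.67577113e-05]
 [ 3.45337426e-03  1.16630636e-01  9.93169356e-01]] ['frame', 'K', 'xyz', 'orientation']
side [[375.41892537   0.         258.03848691]
 [  0.         375.41892537 190.94719377]
 [  0.           0.           1.        ]] [ 0.4802542  -0.79932726  0.66529713] [[ 0.99534639  0.06620417 -0.07001838]
 [-0.09428765  0.51918082 -0.84944753]
 [-0.01988477  0.8520964   0.52300699]] ['frame', 'K', 'xyz', 'orientation']
wrist [[292.84163149   0.         255.66886114]
 [  0.         292.84163149 193.45806109]
 [  0.           0.           1.        ]] [0.35586915 0.52056782 0.38374236] [[-0.45442341  0.852268    0.25911122]
 [-0.8907849  -0.43518985 -0.13081303]
 [ 0.00127481 -0.29025687  0.95694792]] ['frame', 'K', 'xyz', 'orientation']
{'time_s': 0.15, 'joints': array([ 7.78404776e+01,  2.20802916e+01,  3.99850836e-01, -1.93997145e-02,
       -6.84098362e+01, -1.48167777e+01]), 'joint_velocities': array([ 0.0106572 , -0.15959385,  0.27726952,  0.15305083, -0.03935721,
        0.03657094]), 'effort': array([ 2.11070633e-04, -3.91053414e+01,  1.87586153e+01,  4.22235042e+00,
        1.23360599e-02, -1.39503750e-04]), 'tcp_pos': array([0.28331907, 0.55665889, 0.2467318 ]), 'ee_rot': array([[ 8.91137633e-01, -4.53732642e-01, -6.39647363e-04],
       [-4.53733082e-01, -8.91136419e-01, -1.47394590e-03],
       [ 9.87643070e-05,  1.60371783e-03, -9.99998709e-01]]), 'wrist_force': array([0.51299611, 0.31710594, 0.11728214]), 'moment': array([-0.00478986,  0.05136451,  0.04192421]), 'gripper_width': 0.9981329372191021}
```

View pics/top0.png

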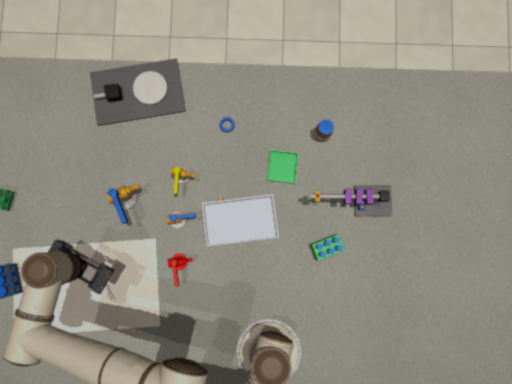

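View pics/side0.png

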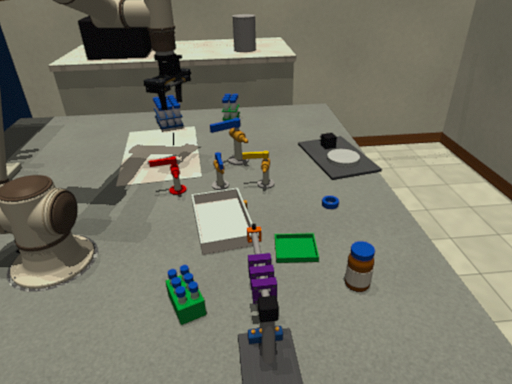

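Candidates for the air cock: large blue (118,205), small blue (180,217), red (178,265), all in the top view. By the description it is the small blue one at (180,217). I'll check that in a close crop.

```bash
python3 - <<'E'
from h import *
t=cv2.imread('pics/top0.png');s=cv2.imread('pics/side0.png')
a=cv2.resize(t[155:300,95:285],None,fx=3,fy=3,interpolation=3)[:,:570]
b=cv2.resize(s[110:200,150:285],None,fx=3,fy=3,interpolation=3)
c=cv2.resize(t[165:230,290:400],None,fx=4,fy=4,interpolation=3)
o=np.zeros((600,800,3),np.uint8)
o[:300,:400]=cv2.resize(t[155:255,100:235-1],(400,300),interpolation=3)
o[:300,400:]=cv2.resize(s[110:200,165:285],(400,300),interpolation=3)
o[300:,:440]=cv2.resize(t[165:240,290:400],(440,300),interpolation=3)
o[300:,440:]=cv2.resize(s[215:335,235:310],(188*2-16,300),interpolation=3)
cv2.imwrite('pics/crop1.png',o)
E
```

```text
(no output)
```

View pics/crop1.png

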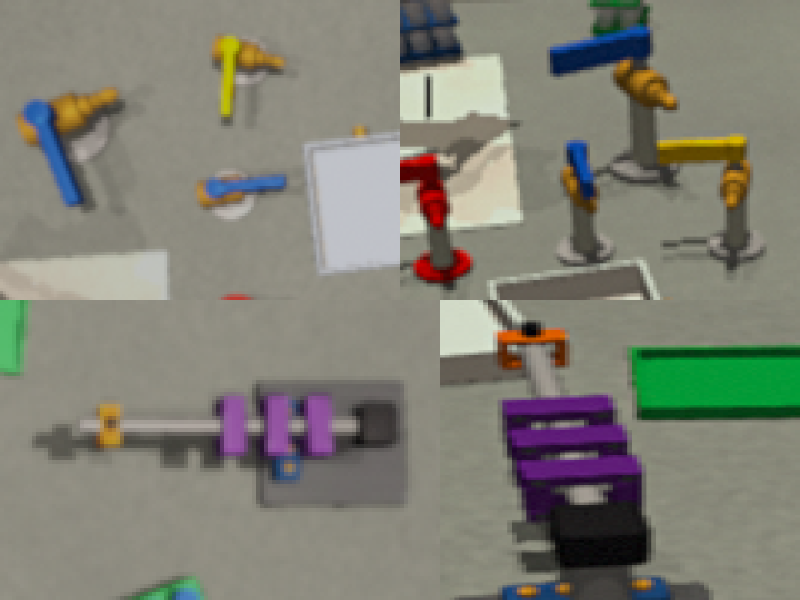

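The top crop shows the small blue lever over its nozzle, pointing image-right (open). The yellow lever points image-down and its nozzle image-right (shut). Three frames hang at top px (348..370,197), with the collar at (317,196) near the free end. Now I'll measure them.

```bash
cat >> h.py <<'E'
def blobs(c,lo,hi,roi=None,amin=12):
    h=cv2.cvtColor(c['frame'],cv2.COLOR_RGB2HSV)
    m=cv2.inRange(h,np.array(lo),np.array(hi))
    if roi:
        q=np.zeros_like(m);x0,y0,x1,y1=roi;q[y0:y1,x0:x1]=m[y0:y1,x0:x1];m=q
    cs=cv2.findContours(m,cv2.RETR_EXTERNAL,cv2.CHAIN_APPROX_NONE)[0]
    return [(cv2.minAreaRect(k),k.reshape(-1,2),cv2.contourArea(k)) for k in cs if cv2.contourArea(k)>=amin]
HUE=dict(blue=((100,120,60),(122,255,255)),yellow=((26,150,100),(34,255,255)),orange=((8,150,120),(22,255,255)),
 purple=((128,80,50),(160,255,255)),green=((50,120,60),(80,255,255)),white=((100,5,190),(140,40,255)))
def show(c,col,z,roi=None,amin=12):
    for R,k,a in blobs(c,*HUE[col],roi,amin):
        B=cv2.boxPoints(R);P=np.array([plane(c,u,v,z)[:2] for u,v in B])
        e=P[1]-P[0],P[2]-P[1];L=[np.linalg.norm(x) for x in e];i=int(np.argmax(L))
        print(col,'px',np.round(R[0],1),'xy',np.round(P.mean(0),4),'size',np.round(L,3),'long dir deg',round(float(np.degrees(np.arctan2(e[i][1],e[i][0]))),1),'area',a)
E
python3 - <<'E'
from h import *
c=cap('top')
show(c,'blue',.126);show(c,'yellow',.126);show(c,'orange',.16);show(c,'purple',.168);show(c,'green',.018,(255,140,310,190));show(c,'white',.04,(190,185,290,250))
for z in (.15,): 
    for u,v in((310.2,196.5),(378,197)): print('bar',plane(c,u,v,z))
s=cap('side')
show(s,'purple',.15);show(s,'orange',.15)
E
```

```text
blue px [ 16.8 277.9] xy [0.23   0.8201] size [0.009 0.087] long dir deg -162.2 area 30.5
blue px [  8. 281.] xy [0.2195 0.8473] size [0.052 0.102] long dir deg -175.1 area 320.5
blue px [322.5 254. ] xy [ 0.3348 -0.1628] size [0.016 0.013] long dir deg -88.3 area 16.0
blue px [330.5 251. ] xy [ 0.3453 -0.1887] size [0.016 0.013] long dir deg -88.3 area 17.0
blue px [339. 248.] xy [ 0.3557 -0.2162] size [0.013 0.013] long dir deg -88.3 area 14.0
blue px [319.5 246. ] xy [ 0.3603 -0.1528] size [0.016 0.013] long dir deg -88.3 area 17.0
blue px [327.5 243. ] xy [ 0.3708 -0.1786] size [0.016 0.013] long dir deg -88.3 area 17.0
blue px [335.5 240. ] xy [ 0.3813 -0.2046] size [0.016 0.013] long dir deg -88.3 area 14.0
blue px [182.  216.4] xy [0.4434 0.298 ] size [0.079 0.014] long dir deg -84.9 area 65.5
blue px [118.5 205.3] xy [0.4739 0.5078] size [0.027 0.122] long dir deg -152.8 area 189.0
blue px [325.3 126.9] xy [ 0.7566 -0.1666] size [0.051 0.046] long dir deg -25.1 area 157.5
blue px [226.5 124. ] xy [0.7566 0.1638] size [0.044 0.048] long dir deg -178.0 area 144.5
yellow px [177
[... 935 characters left out ...]
8  0.15      ]
bar [ 0.52336773 -0.33687316  0.15      ]
purple px [255.3 295.9] xy [ 0.5104 -0.3216] size [0.034 0.007] long dir deg 76.5 area 21.0
purple px [273.5 290.5] xy [ 0.5445 -0.3127] size [0.009 0.017] long dir deg -97.7 area 25.0
purple px [262.2 274.3] xy [ 0.5284 -0.2678] size [0.051 0.068] long dir deg -91.4 area 361.5
purple px [258.9 257.2] xy [ 0.5267 -0.2196] size [0.047 0.022] long dir deg 2.8 area 128.5
orange px [253.5 229. ] xy [ 0.5236 -0.1242] size [0.03  0.015] long dir deg -6.9 area 38.0
orange px [264.5 164. ] xy [0.5831 0.1887] size [0.082 0.026] long dir deg 71.1 area 38.0
orange px [241.2 135.2] xy [0.5258 0.414 ] size [0.051 0.082] long dir deg -59.9 area 41.5
```

```bash
python3 -m jog '{"delta_pos":[[18,-28,6],[18,-28,6],[18,-28,6],[18,-28,6],[18,-28,6],[18,-28,6],[18,-28,6],[18,-28,6],[18,-28,6],[18,-28,6]],"rot":[[0,0,-6.3],[0,0,-6.3],[0,0,-6.3],[0,0,-6.3],[0,0,-6.3],[0,0,-6.3],[0,0,-6.3],[0,0,-6.3],[0,0,-6.3],[0,0,-6.3]],"grip":[0,0,0,0,0,0,0,0,0,0]}'
python3 - <<'E'
from h import *
c=cap('wrist','w1');print(r.sense()['tcp_pos'],r.sense()['ee_rot'].round(3).tolist(),c['xyz'])
show(c,'blue',.126,amin=60);show(c,'yellow',.126,amin=60);show(c,'orange',.095,amin=60)
E
```

```text
time_s: 1.08
tcp_pos: [0.464, 0.2754, 0.3079]
ee_rot: [[-0.005, -1.0, 0.0], [-1.0, 0.005, 0.0], [-0.0, -0.0, -1.0]]
wrist_force: [0.8, 0.7, -0.9]
gripper_width: 0.324
[0.46634372 0.27189658 0.30947246] [[-0.013, -1.0, 0.002], [-1.0, 0.013, -0.001], [0.001, -0.002, -1.0]] [0.46475195 0.19544863 0.44509857]
blue px [272.2 197.4] xy [0.4464 0.299 ] size [0.017 0.086] long dir deg 95.6 area 565.0
blue px [20.  86.5] xy [0.7066 0.177 ] size [0.04  0.038] long dir deg 179.7 area 1235.0
yellow px [153.  219.5] xy [0.5859 0.3239] size [0.046 0.019] long dir deg 179.7 area 325.5
orange px [155.  186.8] xy [0.5906 0.2933] size [0.055 0.026] long dir deg -100.5 area 454.5
```

View pics/w1.png

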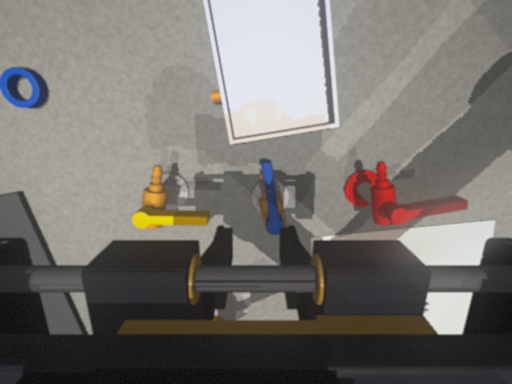

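The wrist view shows the blue lever from its hub (274,228) to its tip (266,163). The yellow hub is at (141,220) with its tip at (208,219) and its nozzle tip at (157,167). The red one is at (398,214), out of the way.

```bash
python3 - <<'E'
from h import *
c=cap('wrist')
for n,u,v,z in(('bhub',274,228,.126),('btip',266,163,.126),('yhub',141,220,.126),('ytip',209,218.5,.126),('ynoz',157,166,.087),('rhub',398,214,.126),('t1',230,143,.04),('t2',338,126,.04)): print(n,plane(c,u,v,z).round(4))
E
```

```text
bhub [0.4473 0.3324 0.126 ]
btip [0.4565 0.2542 0.126 ]
yhub [0.6039 0.3203 0.126 ]
ytip [0.5237 0.3194 0.126 ]
ynoz [0.5915 0.2637 0.087 ]
rhub [0.3026 0.3165 0.126 ]
t1 [0.5034 0.2422 0.04  ]
t2 [0.3561 0.2213 0.04  ]
```

```bash
python3 -m jog '{"delta_pos":[[30,7,0],[0,0,-35],[0,0,-35],[0,0,-35],[0,0,-35],[0,0,-30],[0,0,-6],[0,0,0],[0,0,0]],"rot":[[0,0,0],[0,0,0],[0,0,0],[0,0,0],[0,0,0],[0,0,0],[0,0,0],[0,0,0],[0,0,0]],"grip":[0,0,0,0,0,0,0,0,0]}'
```

```text
time_s: 1.93
tcp_pos: [0.4942, 0.2849, 0.1328]
ee_rot: [[0.002, -1.0, 0.002], [-1.0, -0.002, 0.001], [-0.001, -0.002, -1.0]]
wrist_force: [0.6, 0.8, 0.3]
gripper_width: 0.003
```

```bash
python3 -m jog '{"delta_pos":[[-19,-4,0],[-14,-5,0],[-14,-3,0],[-15,3,0],[-15,6,0],[-11,12,0],[-11,14,0],[-1,4,0],[0,0,0],[0,0,0]],"rot":[[0,0,0],[0,0,0],[0,0,0],[0,0,0],[0,0,0],[0,0,0],[0,0,0],[0,0,0],[0,0,0],[0,0,0]],"grip":[0,0,0,0,0,0,0,0,0,0]}'
python3 - <<'E'
from h import *
c=cap('wrist','w2')
show(c,'blue',.126,amin=60)
E
```

```text
time_s: 2.77
tcp_pos: [0.3978, 0.3063, 0.1352]
ee_rot: [[0.003, -1.0, 0.007], [-1.0, -0.003, -0.009], [0.009, -0.007, -1.0]]
wrist_force: [21.6, -21.1, 2.9]
gripper_width: 0.006
```

```bash
python3 - <<'E'
from h import *
c=cap('top','t2');s=cap('side','s2')
show(c,'blue',.126,(150,190,210,260))
o=np.hstack([cv2.resize(c['frame'][185:260,140:240],(400,300),interpolation=3),cv2.resize(s['frame'][115:205,160:280],(400,300),interpolation=3)])
cv2.imwrite('pics/crop2.png',o[:,:,::-1])
E
```

```text
(no output)
```

View pics/crop2.png

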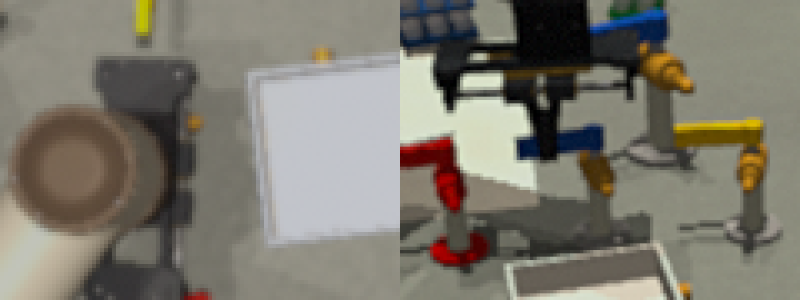

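```bash
python3 -m jog '{"delta_pos":[[2,-12,0],[0,-12,0],[0,0,40],[0,0,40],[0,0,40],[0,0,40],[11,-38,0],[11,-38,0],[11,-38,0],[11,-38,0]],"rot":[[0,0,0],[0,0,0],[0,0,0],[0,0,0],[0,0,0],[0,0,0],[0,0,0],[0,0,0],[0,0,0],[0,0,0]],"grip":[0,0,0,0,0,0,50,100,100,100]}'
python3 -m jog '{"delta_pos":[[11,-38,0],[11,-38,0],[11,-38,0],[11,-38,0],[11,-38,0],[11,-38,0],[11,-32,0],[0,0,0],[0,0,0],[0,0,0]],"rot":[[0,0,0],[0,0,0],[0,0,0],[0,0,0],[0,0,0],[0,0,0],[0,0,0],[0,0,0],[0,0,0],[0,0,0]],"grip":[100,100,100,100,100,100,100,100,100,100]}'
python3 - <<'E'
from h import *
c=cap('top');show(c,'blue',.126,(150,190,210,260));show(c,'green',.018,(255,140,310,190))
w=cap('wrist','w3');show(w,'orange',.162,amin=40);show(w,'purple',.168,amin=60);show(w,'green',.018,amin=60)
E
```

```text
time_s: 3.75
tcp_pos: [0.4395, 0.1341, 0.2941]
ee_rot: [[0.003, -1.0, 0.004], [-1.0, -0.003, 0.004], [-0.004, -0.004, -1.0]]
wrist_force: [0.4, 1.0, -0.5]
gripper_width: 0.22
time_s: 4.58
tcp_pos: [0.5164, -0.1247, 0.2927]
ee_rot: [[0.0, -1.0, 0.002], [-1.0, -0.0, 0.001], [-0.001, -0.002, -1.0]]
wrist_force: [0.2, -0.1, -0.0]
gripper_width: 0.961
blue px [173.4 227.5] xy [0.4067 0.3245] size [0.014 0.083] long dir deg -169.5 area 65.0
green px [282.7 157.5] xy [ 0.669  -0.0325] size [0.044 0.096] long dir deg -91.1 area 282.5
orange px [249.5 175. ] xy [ 0.5238 -0.1406] size [0.031 0.021] long dir deg -179.9 area 432.5
purple px [244.5  64.5] xy [ 0.5272 -0.2354] size [0.045 0.021] long dir deg -180.0 area 1279.5
purple px [243.5  20.6] xy [ 0.5278 -0.2674] size [0.046 0.025] long dir deg -177.6 area 1728.0
green px [173.8 221.1] xy [ 0.6424 -0.033 ] size [0.103 0.11 ] long dir deg 176.8 area 3700.5
green px [379. 113.] xy [ 0.3507 -0.1909] size [0.064 0.111] long dir deg 114.3 area 1606.0
```

View pics/w3.png

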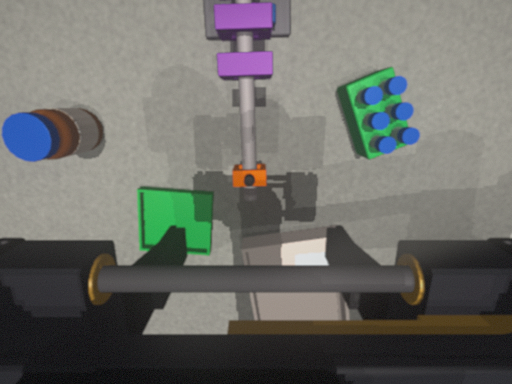

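```bash
python3 -m jog '{"delta_pos":[[7,-14,-20],[0,0,-26],[0,0,-26],[0,0,0],[0,0,0],[0,0,0]],"rot":[[0,0,2],[0,0,0],[0,0,0],[0,0,0],[0,0,0],[0,0,0]],"grip":[100,100,100,100,100,100]}'
python3 - <<'E'
from h import *
w=cap('wrist','w4');print(r.sense()['tcp_pos'],w['xyz']);show(w,'orange',.162,amin=40);show(w,'purple',.168,amin=60);show(w,'green',.018,amin=60)
c=cap('top')
h=cv2.cvtColor(c['frame'],cv2.COLOR_RGB2HSV);m=cv2.inRange(h,(95,80,40),(128,255,255));q=m*0;q[205:250,155:195]=m[205:250,155:195]
y,x=np.nonzero(q);P=np.array([plane(c,a,b,.126)[:2] for a,b in zip(x,y)]);_,_,V=np.linalg.svd(P-P.mean(0));print('lever',len(x),P.mean(0),np.degrees(np.arctan2(V[0][1],V[0][0])),x.min(),x.max(),y.min(),y.max())
t=cv2.imread('pics/top0.png')[:,:,::-1];h=cv2.cvtColor(t.copy(),cv2.COLOR_RGB2HSV);m=cv2.inRange(h,(95,80,40),(128,255,255));q=m*0;q[205:230,165:200]=m[205:230,165:200]
y,x=np.nonzero(q);P=np.array([plane(c,a,b,.126)[:2] for a,b in zip(x,y)]);_,_,V=np.linalg.svd(P-P.mean(0));print('lever0',len(x),P.mean(0),np.degrees(np.arctan2(V[0][1],V[0][0])),x.min(),x.max(),y.min(),y.max())
E
```

```text
time_s: 5.18
tcp_pos: [0.5245, -0.1384, 0.2215]
ee_rot: [[0.037, -0.999, 0.003], [-0.999, -0.037, -0.001], [0.001, -0.003, -1.0]]
wrist_force: [0.1, 0.1, 0.3]
gripper_width: 1.001
[ 0.52475216 -0.13848104  0.22184404] [ 0.52830694 -0.21817846  0.35874276]
orange px [271. 214.] xy [ 0.5153 -0.1436] size [0.013 0.005] long dir deg -177.8 area 55.5
purple px [259.9  74. ] xy [ 0.5271 -0.2359] size [0.019 0.044] long dir deg -179.0 area 2297.5
purple px [260.5  20. ] xy [ 0.5279 -0.2648] size [0.045 0.02 ] long dir deg -178.0 area 2681.5
green px [165. 238.] xy [ 0.6393 -0.05  ] size [0.076 0.109] long dir deg -177.8 area 3043.5
green px [413.7 134.4] xy [ 0.3469 -0.1897] size [0.065 0.114] long dir deg 114.4 area 2264.0
lever 115 [0.40742136 0.3244042 ] -166.8041966924497 169 177 215 241
lever0 116 [0.44330047 0.29888718] -82.71036763801544 169 195 213 220
```

View pics/w4.png

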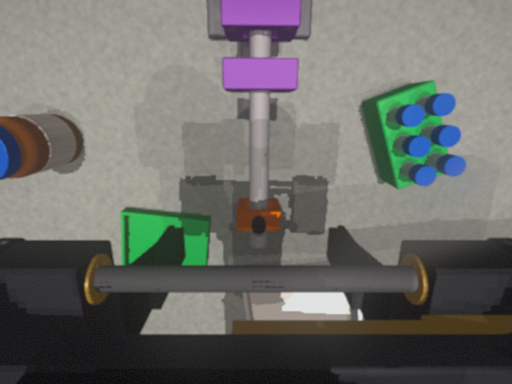

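```bash
python3 - <<'E'
from h import *
s=cap('side','s3');t=cap('top','t3')
o=np.hstack([cv2.resize(t['frame'][195:255,145:225],(400,300),interpolation=3),cv2.resize(s['frame'][140:200,190:270],(400,300),interpolation=3)])
cv2.imwrite('pics/crop3.png',o[:,:,::-1])
A=np.array([.447,.332]);
for d in(-166,-169,-173,-175):
  e=A+.078*np.array([np.cos(np.radians(d)),np.sin(np.radians(d))])
  print(d,'side hub/tip z.126',proj(s,[*A,.126]).round(1),proj(s,[*e,.126]).round(1),'top',proj(t,[*A,.126]).round(1),proj(t,[*e,.126]).round(1))
E
```

```text
-166 side hub/tip z.126 [219.  152.9] [195.7 156.8] top [171.7 215. ] [176.3 238.4]
-169 side hub/tip z.126 [219.  152.9] [195.4 156.3] top [171.7 215. ] [175.1 238.6]
-173 side hub/tip z.126 [219.  152.9] [195.3 155.6] top [171.7 215. ] [173.4 238.9]
-175 side hub/tip z.126 [219.  152.9] [195.2 155.2] top [171.7 215. ] [172.6 238.9]
```

View pics/crop3.png

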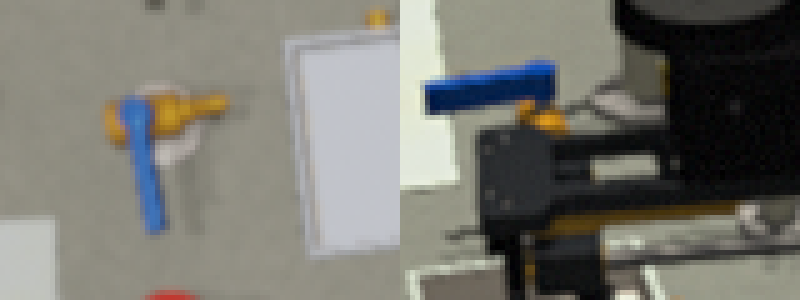

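Nozzle (110,120)→(226,103) and lever (134,105)→(153,232) in the top crop are perpendicular within about 1°, so the air is shut. Next I grip the collar.

```bash
python3 -m jog '{"delta_pos":[[-1,0,-22],[0,0,-22],[0,0,-16],[0,0,-6],[0,0,0],[0,0,0],[0,0,0],[0,0,0],[0,0,0],[0,0,0]],"rot":[[0,0,0],[0,0,0],[0,0,0],[0,0,0],[0,0,0],[0,0,0],[0,0,0],[0,0,0],[0,0,0],[0,0,0]],"grip":[100,100,100,80,40,30,30,30,0,0]}'
python3 -m jog '{"delta_pos":[[0,0,0],[0,0,0],[0,0,0],[0,0,0]],"rot":[[0,0,0],[0,0,0],[0,0,0],[0,0,0]],"grip":[0,0,0,0]}'
```

```text
time_s: 6.22
tcp_pos: [0.5228, -0.139, 0.1543]
ee_rot: [[0.035, -0.999, 0.001], [-0.999, -0.035, -0.0], [0.0, -0.001, -1.0]]
wrist_force: [0.2, 0.2, 0.5]
gripper_width: 0.554
time_s: 6.55
tcp_pos: [0.5225, -0.139, 0.1537]
ee_rot: [[0.035, -0.999, 0.0], [-0.999, -0.035, -0.0], [0.0, -0.0, -1.0]]
wrist_force: [-0.4, 0.4, -0.5]
gripper_width: 0.367
```

```bash
python3 -m jog '{"delta_pos":[[0,0,0],[0,0,4],[0,8,0],[-0.4,12,0],[-0.4,14,0],[-0.6,16,0],[-0.4,10,0],[0,0,0]],"rot":[[0,0,0],[0,0,0],[0,0,0],[0,0,0],[0,0,0],[0,0,0],[0,0,0],[0,0,0]],"grip":[0,0,0,0,0,0,0,0]}'
python3 -m jog '{"delta_pos":[[0,15,30],[0,15,30],[0,15,30],[0,0,20],[0,0,0]],"rot":[[0,0,0],[0,0,0],[0,0,0],[0,0,0],[0,0,0]],"grip":[0,0,0,0,0]}'
python3 - <<'E'
from h import *
c=cap('top');show(c,'green',.018,(240,140,310,200));w=cap('wrist','w5');show(w,'green',.018,amin=60);show(w,'orange',.2,amin=20)
for R,k,a in blobs(c,*HUE['green'],(240,140,310,200)): print(cv2.boundingRect(k))
E
```

```text
time_s: 7.22
tcp_pos: [0.5205, -0.0769, 0.1576]
ee_rot: [[0.038, -0.999, -0.0], [-0.999, -0.038, 0.0], [-0.0, 0.0, -1.0]]
wrist_force: [-1.0, 0.5, -1.0]
gripper_width: 0.363
time_s: 7.63
tcp_pos: [0.5231, -0.0331, 0.2729]
ee_rot: [[0.038, -0.999, 0.011], [-0.999, -0.038, 0.001], [-0.0, -0.011, -1.0]]
wrist_force: [-0.6, 1.4, 0.4]
gripper_width: 0.36
green px [280.5 158. ] xy [ 0.6669 -0.0247] size [0.082 0.05 ] long dir deg -88.3 area 95.0
green px [168.2 162.2] xy [ 0.6427 -0.0324] size [0.101 0.111] long dir deg 176.7 area 5785.0
green px [408.9  38.5] xy [ 0.3469 -0.1927] size [0.064 0.103] long dir deg 115.2 area 2165.5
orange px [254.  306.5] xy [0.522  0.0489] size [0.005 0.005] long dir deg -177.7 area 25.5
orange px [326.7 295.1] xy [0.4624 0.0354] size [0.016 0.003] long dir deg -91.0 area 43.0
orange px [184.9 271.4] xy [0.5788 0.0178] size [0.019 0.003] long dir deg -95.4 area 40.0
(269, 151, 24, 15)
```

View pics/w5.png

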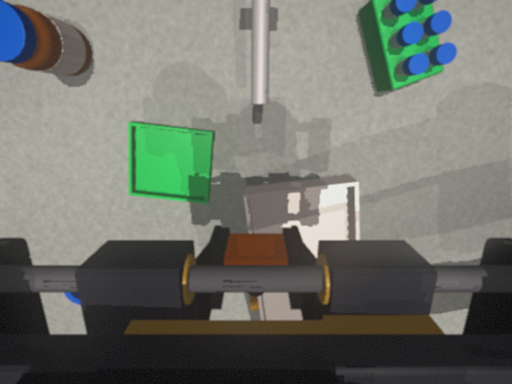

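```bash
python3 -m jog '{"delta_pos":[[30,0,0],[30,0,0],[30,0,-10],[30,1,-30],[0,0,-40],[0,0,-40],[0,0,0],[0,0,0]],"rot":[[0,0,0],[0,0,0],[0,0,-2.5],[0,0,-2.5],[0,0,0],[0,0,0],[0,0,0],[0,0,0]],"grip":[0,0,0,0,0,0,0,0]}'
python3 - <<'E'
from h import *
print(r.sense()['tcp_pos']);w=cap('wrist');show(w,'green',.018,amin=60)
for R,k,a in blobs(w,*HUE['green']): x,y,ww,hh=cv2.boundingRect(k);print(x,y,ww,hh,[plane(w,u,v,.018).round(3)[:2] for u,v in((x,y),(x+ww,y))])
E
```

```text
time_s: 8.4
tcp_pos: [0.6381, -0.0339, 0.1446]
ee_rot: [[-0.052, -0.999, -0.009], [-0.999, 0.052, -0.002], [0.003, 0.008, -1.0]]
wrist_force: [1.3, -0.8, 0.5]
gripper_width: 0.367
[ 0.63809746 -0.03385517  0.14455814]
green px [252.6 191.9] xy [ 0.6412 -0.0329] size [0.099 0.107] long dir deg 176.4 area 10277.5
193 141 121 103 [array([ 0.692, -0.086]), array([ 0.584, -0.08 ])]
```

```bash
python3 -m jog '{"delta_pos":[[2,1,-35],[0,0,-35],[0,0,-30],[0,0,-12],[0,0,0],[0,0,0]],"rot":[[0,0,0],[0,0,0],[0,0,0],[0,0,0],[0,0,0],[0,0,0]],"grip":[0,0,0,0,0,0]}'
python3 -m jog '{"delta_pos":[[0,0,0],[0,0,0],[0,0,0],[0,0,0],[0,0,30],[0,0,40],[0,0,40],[0,0,40],[0,0,40],[0,0,0]],"rot":[[0,0,0],[0,0,0],[0,0,0],[0,0,0],[0,0,0],[0,0,0],[0,0,0],[0,0,0],[0,0,0],[0,0,0]],"grip":[45,60,60,60,60,60,60,60,60,60]}'
python3 - <<'E'
from h import *
w=cap('wrist','w6');show(w,'green',.018,amin=60);show(w,'orange',.036,amin=20);print(r.sense()['tcp_pos'])
E
```

```text
time_s: 8.95
tcp_pos: [0.644, -0.0319, 0.0386]
ee_rot: [[-0.051, -0.999, 0.004], [-0.999, 0.051, -0.0], [0.0, -0.004, -1.0]]
wrist_force: [0.9, -0.2, -0.4]
gripper_width: 0.366
time_s: 9.78
tcp_pos: [0.6466, -0.0323, 0.2375]
ee_rot: [[-0.05, -0.999, 0.02], [-0.999, 0.05, -0.0], [-0.001, -0.02, -1.0]]
wrist_force: [0.6, 0.7, 2.0]
gripper_width: 0.598
green px [264.5 169.8] xy [ 0.6415 -0.032 ] size [0.1   0.107] long dir deg 175.5 area 6553.0
green px [501.   24.5] xy [ 0.3826 -0.1797] size [0.021 0.048] long dir deg 101.1 area 460.5
orange px [148.4 294.6] xy [0.8066 0.1283] size [0.005 0.021] long dir deg 90.9 area 35.0
orange px [362.6 295.3] xy [0.5172 0.14  ] size [0.025 0.006] long dir deg -97.4 area 49.5
orange px [260.5 173.5] xy [ 0.6462 -0.0335] size [0.032 0.021] long dir deg 177.3 area 337.5
[ 0.64476918 -0.03191211  0.23307227]
```

View pics/w6.png

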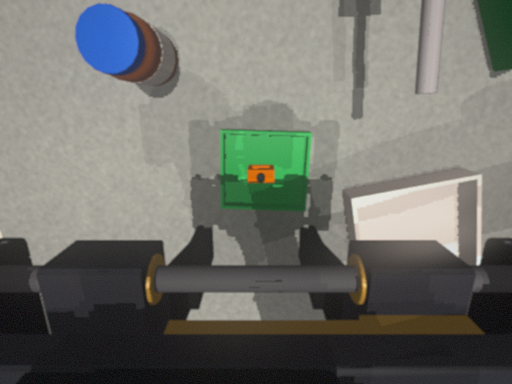

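Collar stands in the dish at wrist px (260,174), about 5 mm from the dish centre. Next is the first frame.

```bash
python3 -m jog '{"delta_pos":[[-20,-34,0],[-20,-34,0],[-20,-34,0],[-20,-34,0],[-20,-34,0],[-18,-34,0],[0,0,0],[0,0,0],[0,0,0]],"rot":[[0,0,2.5],[0,0,2.5],[0,0,0],[0,0,0],[0,0,0],[0,0,0],[0,0,0],[0,0,0],[0,0,0]],"grip":[100,100,100,100,100,100,100,100,100]}'
python3 - <<'E'
from h import *
print(r.sense()['tcp_pos']);w=cap('wrist','w7');print(w['xyz']);show(w,'purple',.168,amin=60);show(w,'orange',.036,(0,100,512,384))
E
```

```text
time_s: 10.58
tcp_pos: [0.5239, -0.2361, 0.2257]
ee_rot: [[0.035, -0.999, -0.0], [-0.999, -0.035, 0.0], [-0.0, 0.0, -1.0]]
wrist_force: [-0.7, 0.5, 0.5]
gripper_width: 1.0
[ 0.52388473 -0.23605077  0.22570344]
[ 0.52790743 -0.31601402  0.36284914]
purple px [253.  211.5] xy [ 0.5274 -0.243 ] size [0.043 0.029] long dir deg -178.1 area 1967.0
purple px [253. 168.] xy [ 0.5283 -0.2745] size [0.023 0.044] long dir deg -178.1 area 1961.5
purple px [253. 122.] xy [ 0.5293 -0.3049] size [0.045 0.018] long dir deg -178.1 area 1911.0
orange px [160.5 321.5] xy [ 0.6465 -0.032 ] size [0.033 0.018] long dir deg -178.1 area 192.5
orange px [169.  305.5] xy [ 0.6337 -0.058 ] size [0.016 0.005] long dir deg -178.1 area 32.5
orange px [ 88.1 295.8] xy [ 0.7385 -0.0693] size [0.007 0.024] long dir deg 101.3 area 50.5
orange px [ 89.1 269.5] xy [ 0.7321 -0.1085] size [0.028 0.005] long dir deg -109.3 area 39.0
```

```bash
python3 -m jog '{"delta_pos":[[3.5,0,-25],[0,0,-25],[0,0,-20],[0,0,-5],[0,0,0],[0,0,0],[0,0,0],[0,0,0],[0,0,0],[0,0,0]],"rot":[[0,0,0],[0,0,0],[0,0,0],[0,0,0],[0,0,0],[0,0,0],[0,0,0],[0,0,0],[0,0,0],[0,0,0]],"grip":[100,100,100,80,50,40,40,40,0,0]}'
python3 -m jog '{"delta_pos":[[0,0,0],[0,0,0],[0,0,0],[0,0,5],[0,8,0],[-0.5,15,0],[-0.6,15,0],[-0.6,15,0],[-0.6,15,0],[-0.6,15,0]],"rot":[[0,0,0],[0,0,0],[0,0,0],[0,0,0],[0,0,0],[0,0,0],[0,0,0],[0,0,0],[0,0,0],[0,0,0]],"grip":[0,0,0,0,0,0,0,0,0,0]}'
python3 -m jog '{"delta_pos":[[-0.6,15,0],[-0.6,15,0],[-0.6,15,0],[-0.6,15,0],[0,15,0],[0,10,0],[0,0,0]],"rot":[[0,0,0],[0,0,0],[0,0,0],[0,0,0],[0,0,0],[0,0,0],[0,0,0]],"grip":[0,0,0,0,0,0,0]}'
```

```text
time_s: 11.47
tcp_pos: [0.5279, -0.2361, 0.152]
ee_rot: [[0.035, -0.999, 0.001], [-0.999, -0.035, -0.0], [0.0, -0.001, -1.0]]
wrist_force: [-0.3, 0.3, 0.8]
gripper_width: 0.557
time_s: 12.3
tcp_pos: [0.5244, -0.1518, 0.1558]
ee_rot: [[0.035, -0.999, -0.0], [-0.999, -0.035, 0.0], [-0.0, 0.0, -1.0]]
wrist_force: [-0.2, 0.1, -0.2]
gripper_width: 0.525
time_s: 12.88
tcp_pos: [0.5223, -0.0663, 0.156]
ee_rot: [[0.038, -0.999, 0.0], [-0.999, -0.038, 0.0], [-0.0, -0.0, -1.0]]
wrist_force: [-0.2, -0.2, -1.5]
gripper_width: 0.526
```

```bash
python3 -m jog '{"delta_pos":[[-12,34,0],[-12,34,0],[-12,34,0],[-12,34,0],[-12,34,0],[-12,34,0],[-13,35,0],[0,0,0],[0,0,0]],"rot":[[0,0,3],[0,0,3],[0,0,0],[0,0,0],[0,0,0],[0,0,0],[0,0,0],[0,0,0],[0,0,0]],"grip":[0,0,0,0,0,0,0,0,0]}'
python3 - <<'E'
from h import *
w=cap('wrist','w8');t=cap('top','t8');print(r.sense()['tcp_pos'],r.sense()['gripper_width']);show(t,'purple',.16,(150,150,300,300),5)
E
```

```text
time_s: 13.63
tcp_pos: [0.4369, 0.1724, 0.1562]
ee_rot: [[0.143, -0.99, 0.0], [-0.99, -0.143, 0.0], [-0.0, -0.0, -1.0]]
wrist_force: [-0.3, 0.1, -1.3]
gripper_width: 0.526
[0.43727818 0.17051643 0.15596527] 0.5305829914361934
```

View pics/w8.png

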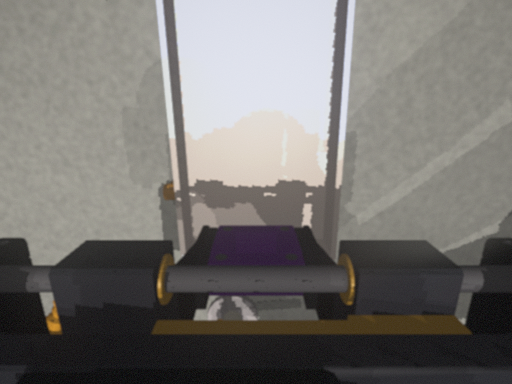

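Frame held at (256,250), centred between the tray walls (cols 175 and 340). Lowering it now.

```bash
python3 -m jog '{"delta_pos":[[0,0,-35],[0,0,-35],[0,0,-30],[0,0,-15],[0,0,-4],[0,0,0],[0,0,0]],"rot":[[0,0,0],[0,0,0],[0,0,0],[0,0,0],[0,0,0],[0,0,0],[0,0,0]],"grip":[0,0,0,0,0,0,0]}'
python3 -m jog '{"delta_pos":[[0,0,0],[0,0,0],[0,0,0],[0,0,0],[0,0,30],[0,0,40],[0,0,40],[0,0,40],[0,0,40],[0,0,0]],"rot":[[0,0,0],[0,0,0],[0,0,0],[0,0,0],[0,0,0],[0,0,0],[0,0,0],[0,0,0],[0,0,0],[0,0,0]],"grip":[60,75,75,75,75,75,75,75,75,75]}'
python3 - <<'E'
from h import *
w=cap('wrist','w9');print(r.sense()['tcp_pos']);show(w,'purple',.051,amin=60)
E
```

```text
time_s: 14.32
tcp_pos: [0.4382, 0.1702, 0.0374]
ee_rot: [[0.138, -0.99, 0.001], [-0.99, -0.138, 0.0], [-0.0, -0.001, -1.0]]
wrist_force: [0.3, -0.6, -0.5]
gripper_width: 0.532
time_s: 15.15
tcp_pos: [0.4412, 0.1733, 0.236]
ee_rot: [[0.142, -0.99, 0.016], [-0.99, -0.142, 0.009], [-0.007, -0.017, -1.0]]
wrist_force: [1.0, -0.3, 0.7]
gripper_width: 0.75
[0.43933492 0.17250418 0.23204861]
purple px [261.5 174. ] xy [0.4398 0.1693] size [0.044 0.016] long dir deg -171.7 area 480.5
```

```bash
python3 -m jog '{"delta_pos":[[7.5,-37,0],[7.5,-37,0],[7.5,-37,0],[7.5,-37,0],[7.5,-37,0],[7.5,-37,0],[7.5,-37,0],[7.5,-37,0],[7.5,-37,0],[7.5,-37,0]],"rot":[[0,0,-3],[0,0,-3],[0,0,0],[0,0,0],[0,0,0],[0,0,0],[0,0,0],[0,0,0],[0,0,0],[0,0,0]],"grip":[100,100,100,100,100,100,100,100,100,100]}'
python3 -m jog '{"delta_pos":[[7.5,-37,0],[7.5,-37,0],[0,0,0],[0,0,0],[0,0,0]],"rot":[[0,0,0],[0,0,0],[0,0,0],[0,0,0],[0,0,0]],"grip":[100,100,100,100,100]}'
python3 - <<'E'
from h import *
print(r.sense()['tcp_pos']);w=cap('wrist','w10');print(w['xyz']);show(w,'purple',.168,amin=60)
E
```

```text
time_s: 16.03
tcp_pos: [0.5117, -0.2007, 0.2258]
ee_rot: [[0.035, -0.999, -0.002], [-0.999, -0.035, 0.001], [-0.001, 0.002, -1.0]]
wrist_force: [0.5, 0.4, 0.1]
gripper_width: 1.002
time_s: 16.45
tcp_pos: [0.5265, -0.2728, 0.2257]
ee_rot: [[0.035, -0.999, -0.003], [-0.999, -0.035, 0.001], [-0.001, 0.003, -1.0]]
wrist_force: [-0.2, 0.4, -0.3]
gripper_width: 1.003
[ 0.52651961 -0.27277025  0.22566876]
[ 0.53084094 -0.35284399  0.36275459]
purple px [255.  213.5] xy [ 0.5284 -0.2782] size [0.043 0.03 ] long dir deg -178.1 area 1966.0
purple px [255.  171.5] xy [ 0.5294 -0.3088] size [0.044 0.024] long dir deg -178.1 area 1990.5
```

```bash
python3 -m jog '{"delta_pos":[[2,0.5,-25],[0,0,-25],[0,0,-20],[0,0,-5],[0,0,0],[0,0,0],[0,0,0],[0,0,0],[0,0,0],[0,0,0]],"rot":[[0,0,0],[0,0,0],[0,0,0],[0,0,0],[0,0,0],[0,0,0],[0,0,0],[0,0,0],[0,0,0],[0,0,0]],"grip":[100,100,100,80,50,40,40,40,0,0]}'
python3 -m jog '{"delta_pos":[[0,0,0],[0,0,0],[0,0,0],[0,0,5],[0,8,0],[-0.5,15,0],[-0.6,15,0],[-0.6,15,0],[-0.6,15,0],[-0.6,15,0]],"rot":[[0,0,0],[0,0,0],[0,0,0],[0,0,0],[0,0,0],[0,0,0],[0,0,0],[0,0,0],[0,0,0],[0,0,0]],"grip":[0,0,0,0,0,0,0,0,0,0]}'
python3 -m jog '{"delta_pos":[[-0.6,15,0],[-0.6,15,0],[-0.6,15,0],[-0.6,15,0],[-0.6,15,0],[-0.6,15,0],[-0.6,15,0],[0,15,0],[0,0,0]],"rot":[[0,0,0],[0,0,0],[0,0,0],[0,0,0],[0,0,0],[0,0,0],[0,0,0],[0,0,0],[0,0,0]],"grip":[0,0,0,0,0,0,0,0,0]}'
```

```text
time_s: 17.33
tcp_pos: [0.5294, -0.2726, 0.1529]
ee_rot: [[0.035, -0.999, 0.001], [-0.999, -0.035, -0.0], [0.0, -0.001, -1.0]]
wrist_force: [-1.2, 0.6, 1.5]
gripper_width: 0.559
time_s: 18.17
tcp_pos: [0.5262, -0.1883, 0.1567]
ee_rot: [[0.035, -0.999, -0.0], [-0.999, -0.035, 0.0], [-0.0, 0.0, -1.0]]
wrist_force: [-0.6, 0.3, -0.9]
gripper_width: 0.525
time_s: 18.92
tcp_pos: [0.5221, -0.0672, 0.1569]
ee_rot: [[0.038, -0.999, 0.0], [-0.999, -0.038, 0.001], [-0.001, -0.0, -1.0]]
wrist_force: [-0.7, 0.2, -1.4]
gripper_width: 0.525
```

```bash
python3 -m jog '{"delta_pos":[[-15,35,0],[-15,35,0],[-15,35,0],[-15,35,0],[-14,34,0],[0,0,0],[0,0,0]],"rot":[[0,0,3],[0,0,3],[0,0,0],[0,0,0],[0,0,0],[0,0,0],[0,0,0]],"grip":[0,0,0,0,0,0,0]}'
python3 -m jog '{"delta_pos":[[0,0,-35],[0,0,-35],[0,0,-30],[0,0,-15],[0,0,-4],[0,0,0],[0,0,0]],"rot":[[0,0,0],[0,0,0],[0,0,0],[0,0,0],[0,0,0],[0,0,0],[0,0,0]],"grip":[0,0,0,0,0,0,0]}'
python3 -m jog '{"delta_pos":[[0,0,0],[0,0,0],[0,0,0],[0,0,0],[0,0,30],[0,0,40],[0,0,40],[0,0,40],[0,0,40],[0,0,0]],"rot":[[0,0,0],[0,0,0],[0,0,0],[0,0,0],[0,0,0],[0,0,0],[0,0,0],[0,0,0],[0,0,0],[0,0,0]],"grip":[60,75,75,75,75,75,75,75,75,75]}'
python3 - <<'E'
from h import *
w=cap('wrist','w11');print(r.sense()['tcp_pos']);show(w,'purple',.051,amin=60)
t=cap('top');show(t,'purple',.051)
E
```

```text
time_s: 19.5
tcp_pos: [0.4476, 0.1061, 0.1572]
ee_rot: [[0.144, -0.99, 0.0], [-0.99, -0.144, 0.0], [-0.0, -0.0, -1.0]]
wrist_force: [-0.4, -0.4, -1.6]
gripper_width: 0.526
time_s: 20.08
tcp_pos: [0.449, 0.1039, 0.0383]
ee_rot: [[0.138, -0.99, 0.001], [-0.99, -0.138, 0.0], [-0.0, -0.001, -1.0]]
wrist_force: [-0.4, 0.0, -0.6]
gripper_width: 0.52
time_s: 20.92
tcp_pos: [0.4524, 0.1062, 0.2369]
ee_rot: [[0.142, -0.99, 0.017], [-0.99, -0.142, 0.007], [-0.005, -0.018, -1.0]]
wrist_force: [1.1, -0.4, 0.5]
gripper_width: 0.75
[0.45043734 0.10568675 0.2330075 ]
purple px [262.5 229. ] xy [0.4401 0.1688] size [0.042 0.018] long dir deg -171.5 area 387.0
purple px [262. 176.] xy [0.4503 0.1043] size [0.043 0.014] long dir deg -171.7 area 431.0
purple px [369. 196.] xy [ 0.537  -0.3307] size [0.028 0.048] long dir deg -179.9 area 86.5
```

```bash
python3 -m jog '{"delta_pos":[[7.3,-37.4,0],[7.3,-37.4,0],[7.3,-37.4,0],[7.3,-37.4,0],[7.3,-37.4,0],[7.3,-37.4,0],[7.3,-37.4,0],[7.3,-37.4,0],[7.3,-37.4,0],[7.3,-37.4,0]],"rot":[[0,0,-3],[0,0,-3],[0,0,0],[0,0,0],[0,0,0],[0,0,0],[0,0,0],[0,0,0],[0,0,0],[0,0,0]],"grip":[100,100,100,100,100,100,100,100,100,100]}'
python3 -m jog '{"delta_pos":[[7.3,-36,0],[0,0,0],[0,0,0],[0,0,0],[0,0,0]],"rot":[[0,0,0],[0,0,0],[0,0,0],[0,0,0],[0,0,0]],"grip":[100,100,100,100,100]}'
python3 - <<'E'
from h import *
print(r.sense()['tcp_pos']);w=cap('wrist','w12');print(w['xyz']);show(w,'purple',.168,amin=60)
E
```

```text
time_s: 21.85
tcp_pos: [0.5203, -0.2711, 0.2258]
ee_rot: [[0.035, -0.999, -0.004], [-0.999, -0.035, 0.001], [-0.001, 0.004, -1.0]]
wrist_force: [1.6, 0.9, 0.7]
gripper_width: 1.003
time_s: 22.27
tcp_pos: [0.528, -0.3044, 0.2271]
ee_rot: [[0.036, -0.999, -0.002], [-0.999, -0.036, 0.001], [-0.001, 0.002, -1.0]]
wrist_force: [-0.3, 1.0, -0.5]
gripper_width: 0.998
[ 0.52798737 -0.30444228  0.22714186]
[ 0.53235767 -0.3844874   0.36423314]
purple px [255.5 210.5] xy [ 0.5296 -0.3116] size [0.043 0.03 ] long dir deg -178.0 area 1875.0
```

```bash
python3 -m jog '{"delta_pos":[[1.5,-1,-25],[0,0,-25],[0,0,-20],[0,0,-6],[0,0,0],[0,0,0],[0,0,0],[0,0,0],[0,0,0],[0,0,0]],"rot":[[0,0,0],[0,0,0],[0,0,0],[0,0,0],[0,0,0],[0,0,0],[0,0,0],[0,0,0],[0,0,0],[0,0,0]],"grip":[100,100,100,80,50,40,40,40,0,0]}'
python3 -m jog '{"delta_pos":[[0,0,0],[0,0,0],[0,0,0],[0,0,5],[0,8,0],[-0.5,15,0],[-0.6,15,0],[-0.6,15,0],[-0.6,15,0],[-0.6,15,0]],"rot":[[0,0,0],[0,0,0],[0,0,0],[0,0,0],[0,0,0],[0,0,0],[0,0,0],[0,0,0],[0,0,0],[0,0,0]],"grip":[0,0,0,0,0,0,0,0,0,0]}'
python3 -m jog '{"delta_pos":[[-0.6,16,0],[-0.6,16,0],[-0.6,16,0],[-0.6,16,0],[-0.6,16,0],[-0.6,16,0],[-0.6,16,0],[0,16,0],[0,16,0],[0,10,0]],"rot":[[0,0,0],[0,0,0],[0,0,0],[0,0,0],[0,0,0],[0,0,0],[0,0,0],[0,0,0],[0,0,0],[0,0,0]],"grip":[0,0,0,0,0,0,0,0,0,0]}'
```

```text
time_s: 23.15
tcp_pos: [0.5303, -0.3066, 0.153]
ee_rot: [[0.035, -0.999, 0.001], [-0.999, -0.035, -0.0], [0.001, -0.001, -1.0]]
wrist_force: [-0.8, -0.6, 0.1]
gripper_width: 0.556
time_s: 23.98
tcp_pos: [0.5266, -0.2215, 0.1567]
ee_rot: [[0.036, -0.999, -0.001], [-0.999, -0.036, 0.001], [-0.001, 0.001, -1.0]]
wrist_force: [0.2, -0.1, -1.7]
gripper_width: 0.529
time_s: 24.82
tcp_pos: [0.5222, -0.0673, 0.1569]
ee_rot: [[0.037, -0.999, -0.001], [-0.999, -0.037, 0.0], [-0.0, 0.0, -1.0]]
wrist_force: [-0.0, 0.4, -0.6]
gripper_width: 0.529
```

```bash
python3 -m jog '{"delta_pos":[[-16,27,0],[-16,27,0],[-16,27,0],[-16,27,0],[0,0,0],[0,0,0]],"rot":[[0,0,3],[0,0,3],[0,0,0],[0,0,0],[0,0,0],[0,0,0]],"grip":[0,0,0,0,0,0]}'
python3 -m jog '{"delta_pos":[[0,0,-35],[0,0,-35],[0,0,-30],[0,0,-15],[0,0,-4],[0,0,0],[0,0,0]],"rot":[[0,0,0],[0,0,0],[0,0,0],[0,0,0],[0,0,0],[0,0,0],[0,0,0]],"grip":[0,0,0,0,0,0,0]}'
python3 -m jog '{"delta_pos":[[0,0,0],[0,0,0],[0,0,0],[0,0,0],[0,0,30],[0,0,40],[0,0,40],[0,0,40],[0,0,40],[0,0,0]],"rot":[[0,0,0],[0,0,0],[0,0,0],[0,0,0],[0,0,0],[0,0,0],[0,0,0],[0,0,0],[0,0,0],[0,0,0]],"grip":[60,75,75,75,75,75,75,75,75,75]}'
python3 - <<'E'
from h import *
w=cap('wrist','w13');print(r.sense()['tcp_pos']);show(w,'purple',.051,amin=60);show(w,'orange',.036,(0,100,512,240));show(w,'green',.018,(0,100,512,384),100)
t=cap('top');show(t,'purple',.051)
E
```

```text
time_s: 25.32
tcp_pos: [0.458, 0.04, 0.1573]
ee_rot: [[0.143, -0.99, 0.0], [-0.99, -0.143, 0.0], [-0.0, -0.0, -1.0]]
wrist_force: [0.2, 0.1, -0.4]
gripper_width: 0.527
time_s: 25.9
tcp_pos: [0.4597, 0.0382, 0.0383]
ee_rot: [[0.139, -0.99, 0.001], [-0.99, -0.139, 0.0], [0.0, -0.001, -1.0]]
wrist_force: [-0.4, 0.0, -0.6]
gripper_width: 0.528
time_s: 26.73
tcp_pos: [0.4633, 0.0396, 0.2369]
ee_rot: [[0.142, -0.99, 0.018], [-0.99, -0.141, 0.005], [-0.002, -0.018, -1.0]]
wrist_force: [0.7, 0.3, -0.6]
gripper_width: 0.754
[0.46125627 0.03932466 0.23297363]
purple px [262.5 231. ] xy [0.4508 0.1041] size [0.042 0.016] long dir deg -171.4 area 270.0
purple px [262. 178.] xy [0.461  0.0395] size [0.043 0.016] long dir deg -171.7 area 443.5
green px [115.1 114.7] xy [ 0.6431 -0.003 ] size [0.051 0.109] long dir deg -179.4 area 2876.5
```

View pics/w13.png

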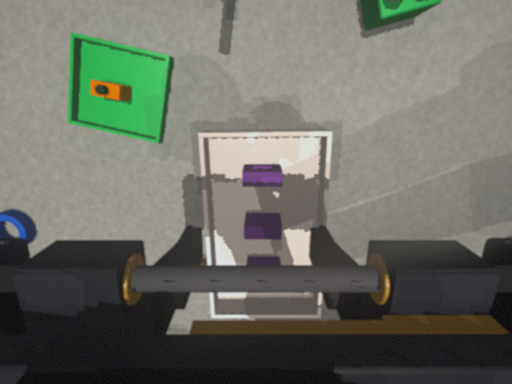

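All three frames stand separately in the tray at (262,178), (262,231) and (262,262). The collar is in the dish at (110,90). Next is the yellow lever.

```bash
python3 -m jog '{"delta_pos":[[10,36,9],[10,36,9],[10,36,9],[10,36,9],[10,36,9],[10,36,9],[10,36,9],[10,36,9],[9,36,9],[0,0,0]],"rot":[[0,0,-4],[0,0,-4],[0,0,0],[0,0,0],[0,0,0],[0,0,0],[0,0,0],[0,0,0],[0,0,0],[0,0,0]],"grip":[0,0,0,0,0,0,0,0,0,0]}'
python3 -m jog '{"delta_pos":[[0,0,0],[0,0,0],[0,0,0]],"rot":[[0,0,0],[0,0,0],[0,0,0]],"grip":[0,0,0]}'
python3 - <<'E'
from h import *
print(r.sense()['tcp_pos'],r.sense()['ee_rot'].round(3).tolist())
w=cap('wrist','w14')
t=cap('top');show(t,'purple',.051);show(t,'orange',.03,(250,130,320,200),5);show(t,'green',.018,(240,120,330,200))
E
```

```text
time_s: 27.67
tcp_pos: [0.5488, 0.3681, 0.3063]
ee_rot: [[0.004, -1.0, -0.001], [-1.0, -0.004, -0.0], [0.0, 0.001, -1.0]]
wrist_force: [0.2, -1.2, -0.2]
gripper_width: 0.079
time_s: 27.92
tcp_pos: [0.5474, 0.3613, 0.3078]
ee_rot: [[-0.0, -1.0, -0.002], [-1.0, 0.0, -0.002], [0.002, 0.002, -1.0]]
wrist_force: [0.4, -0.7, 0.3]
gripper_width: 0.006
[0.54744934 0.361334   0.30776662] [[-0.0, -1.0, -0.002], [-1.0, 0.0, -0.002], [0.002, 0.002, -1.0]]
purple px [223. 221.] xy [0.4363 0.1684] size [0.041 0.014] long dir deg 2.1 area 41.0
purple px [241.6 218.5] xy [0.4466 0.1052] size [0.013 0.039] long dir deg -171.8 area 32.5
purple px [260.5 216.2] xy [0.4566 0.0406] size [0.014 0.042] long dir deg -172.1 area 36.0
orange px [282.2 164.4] xy [ 0.6418 -0.0307] size [0.032 0.013] long dir deg -9.8 area 16.5
green px [282.1 166.4] xy [ 0.637  -0.0312] size [0.106 0.097] long dir deg -4.4 area 749.5
```

View pics/w14.png

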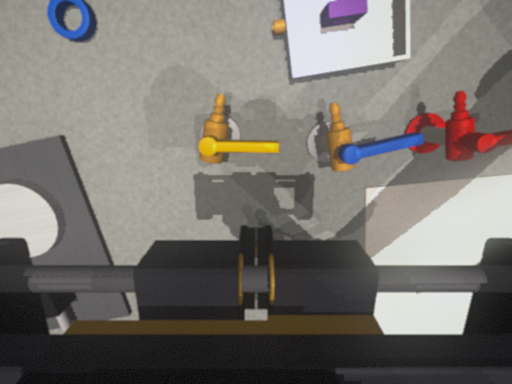

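```bash
python3 - <<'E'
from h import *
c=cap('wrist');print(r.sense()['tcp_pos'])
for n,u,v,z in(('yhub',208,147,.126),('ytip',279,147,.126),('ynoz',220.5,95,.087),('ybody',214,150,.087)): print(n,plane(c,u,v,z).round(4))
E
```

```text
[0.54778026 0.36131254 0.3091544 ]
yhub [0.6009 0.3255 0.126 ]
ytip [0.5235 0.3256 0.126 ]
ynoz [0.5898 0.2706 0.087 ]
ybody [0.6001 0.3345 0.087 ]
```

```bash
python3 -m jog '{"delta_pos":[[0,0,-35],[0,0,-35],[0,0,-35],[0,0,-35],[0,0,-31],[0,0,-6],[0,0,0],[0,0,0]],"rot":[[0,0,0],[0,0,0],[0,0,0],[0,0,0],[0,0,0],[0,0,0],[0,0,0],[0,0,0]],"grip":[0,0,0,0,0,0,0,0]}'
python3 -m jog '{"delta_pos":[[0,-20,0],[-2,-10,0],[-2,-11,0],[3,-11,0],[4,-12,0],[9,-10,0],[10,-10,0],[4,-1,0],[0,0,0],[0,0,0]],"rot":[[0,0,0],[0,0,0],[0,0,0],[0,0,0],[0,0,0],[0,0,0],[0,0,0],[0,0,0],[0,0,0],[0,0,0]],"grip":[0,0,0,0,0,0,0,0,0,0]}'
```

```text
time_s: 28.73
tcp_pos: [0.549, 0.3627, 0.1339]
ee_rot: [[0.001, -1.0, 0.002], [-1.0, -0.001, 0.001], [-0.001, -0.002, -1.0]]
wrist_force: [-0.2, 0.1, -0.2]
gripper_width: 0.008
time_s: 29.57
tcp_pos: [0.5725, 0.2751, 0.1315]
ee_rot: [[-0.001, -1.0, -0.006], [-1.0, 0.001, -0.005], [0.005, 0.006, -1.0]]
wrist_force: [-6.7, 0.3, 4.7]
gripper_width: 0.004
```

```bash
python3 -m jog '{"delta_pos":[[4,-1,0],[2,0,0],[0,0,0],[0,0,0]],"rot":[[0,0,0],[0,0,0],[0,0,0],[0,0,0]],"grip":[0,0,0,0]}'
```

```text
time_s: 29.9
tcp_pos: [0.5735, 0.2747, 0.1313]
ee_rot: [[-0.001, -1.0, -0.016], [-1.0, 0.001, -0.006], [0.006, 0.016, -1.0]]
wrist_force: [-20.2, 5.4, 12.7]
gripper_width: 0.007
```

```bash
python3 -m jog '{"delta_pos":[[-10,1,0],[-15,2,0],[0,0,40],[0,0,40],[0,0,40],[0,0,40],[0,30,15],[0,30,0],[0,0,0],[0,0,0]],"rot":[[0,0,0],[0,0,0],[0,0,0],[0,0,0],[0,0,0],[0,0,0],[0,0,0],[0,0,0],[0,0,0],[0,0,0]],"grip":[0,0,0,0,0,0,0,0,0,0]}'
python3 - <<'E'
from h import *
w=cap('wrist');t=cap('top')
o=np.vstack([np.hstack([w['frame'][60:260,140:500]]),])
o=cv2.resize(o,(720,400));b=cv2.resize(t['frame'][145:245,160:300],(280,200));f=np.zeros((600,720,3),np.uint8);f[:400]=o;f[400:,:280]=b
b2=cv2.resize(t['frame'][140:210,255:400],(414,200));f[400:,290:704]=b2
cv2.imwrite('pics/fin.png',f[:,:,::-1])
show(t,'purple',.051);show(t,'orange',.03,(250,130,320,200),5);show(t,'green',.018,(240,120,330,200));print(r.sense()['wrist_force'])
E
```

```text
time_s: 30.73
tcp_pos: [0.5551, 0.3393, 0.3056]
ee_rot: [[0.001, -1.0, -0.002], [-1.0, -0.001, -0.003], [0.003, 0.002, -1.0]]
wrist_force: [0.3, -0.9, -0.6]
gripper_width: 0.002
purple px [223. 221.] xy [0.4363 0.1684] size [0.014 0.041] long dir deg -177.9 area 42.0
purple px [241.6 218.5] xy [0.4466 0.1052] size [0.013 0.039] long dir deg -171.8 area 32.5
purple px [260.6 216.5] xy [0.4553 0.0405] size [0.014 0.039] long dir deg -172.1 area 35.0
orange px [282.2 164.4] xy [ 0.6418 -0.0307] size [0.032 0.013] long dir deg -9.8 area 16.5
green px [282.1 166.4] xy [ 0.637  -0.0311] size [0.106 0.096] long dir deg -4.4 area 748.5
[-0.12149025 -0.23164779 -0.71947637]
```

View pics/fin.png

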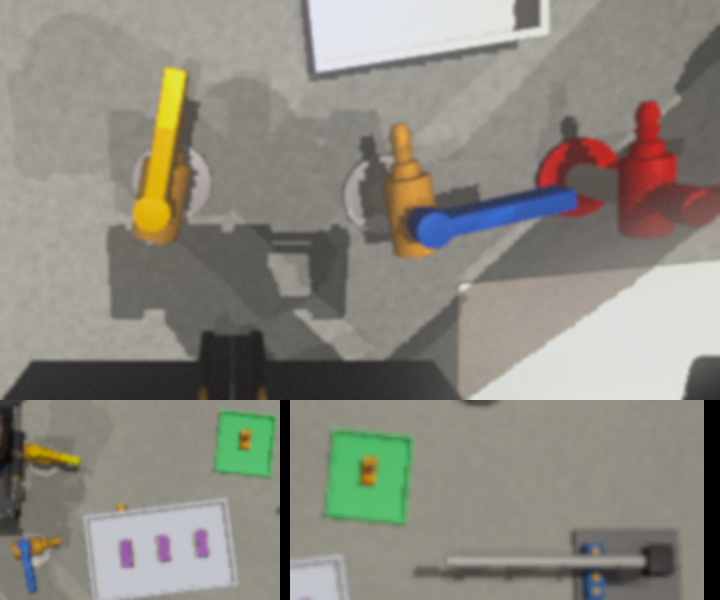

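```bash
python3 - <<'E'
from h import *
c=cap('wrist');f=lambda x,y:(140+x/2,60+y/2)
a=lambda p,q,z:round(float(np.degrees(np.arctan2(*(plane(c,*f(*q),z)-plane(c,*f(*p),z))[1::-1]))),1)
print('blue lever',a((432,228),(575,197),.126),'nozzle',a((409,190),(400,128),.085),'yellow lever',a((151,213),(175,70),.126))
from station import finish_job
print(finish_job())
E
```

```text
blue lever -167.3 nozzle -77.0 yellow lever -101.6
the job is handed in; nothing more can be done
None
```

The job is done and handed in at about 31 s of the 210 s. The station reported no verdict.

**What I did:**
1. I shut the air by pushing the small blue lever against its stop.
2. I took the collar off the bar and left it in the green dish.
3. I slid the three frames present off the bar one by one and stood them apart in the white tray.
4. I opened the nitrogen by pushing the yellow lever against its stop.

**Last checks:**
- **Air:** the blue lever is at -167.3° and its nozzle at -77.0°, so they are 90.3° apart. It had pushed back with about 30 N at the stop.
- **Nitrogen:** the yellow lever is at -101.6°, against -101° to -102° measured for its nozzle. At the stop, a further 6 mm of commanded push moved it only 1 mm.
- **Collar and frames:** the collar is about 5 mm from the dish centre. The three frames are about 65 mm apart along the tray's middle, and the bar is empty.
- **Arm:** it is clear of everything, with a wrist force of about 0.7 N.
- **Bystanders:** I never moved near the jar, tape or rack, but I did not re-measure where they stand at the end.

**Checks that disagreed:**
- An early coarse top-view fit put the blue lever at only about 84° of turn. Two closer views showed it square to its nozzle, so I trusted those.
- The top camera read positions 3 to 6 mm lower in x than the wrist and side cameras, so I used the wrist readings.

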